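# Draw a sorting tray from the sprung magazine

## Task

Take the top sorting tray out of the spring-loaded tray magazine and set it down (do not drop it) in the empty cradle, lying flat on the cradle's floor. The tray is held at its far end by catches set at an unknown depth: press it down against the spring just far enough to slip under the catches yet still pass over the front sill, feeling for the height at which it draws out towards the magazine's open front, then lift it away. Only that tray comes out: the next one must rise into its place under the lips with the last one below it, and the screwdriver, wrench, scraper and glue stick stay where they are.

Things in the scene. Friction and masses are not known exactly. Their poses are not given: they have to be found in the camera images.
- magazine: Fixed black magazine, open above, with three stacked grey trays on a sprung platform; 136 x 98 mm (108 to 120 mm wide with its gate), origin under its centre, z up; open front faces its -x (towards the robot). Pocket 124 x 88 mm, 2 mm play round a tray. Side walls 108 mm high, far wall at +x 123 mm. Drawn 20 mm or more to -x, a tray is clear of all that overhangs it and can be lifted.
- mag_lips (a point): On the magazine, midway between its two lips at x = 58 mm, z = 118 mm, the lips' underside, where the spring holds the top tray's rim. Lips 20 mm wide at y = +-24 mm, reaching back to x = 50 mm, 5 mm thick. Pressing the top tray off the lips takes 4 to 7 N, then 0.15 N per mm; it bottoms at 24 mm. As the top tray is lifted off, the next one rises 26 mm to the lips.
- mag_catches (a point): On the magazine, x = 50, z = 118 mm. Two catches (10 mm wide, y = +-24 mm, x = 46 to 53 mm) hang inside the tray's far wall to a depth d of 3 to 17 mm below the lips. They and the front sill belong to one aluminium gate, clamped at a height that differs each time: d is not given. Gate crossbar over them, x = 44 to 54 mm, top up to 27 mm above the lips' underside.
- mag_sill (a point): On the magazine, middle of the front, x = -66, z = 76 mm (mean sill top; x = -71 to -62 mm). The tray draws out to -x only when pressed down by d to d + 6 mm (best d + 1.5 to d + 4.5). Less: the catches stop it after 1 to 5 mm of draw; more: the sill does after 0 to 4 mm. A free draw has up to about 9 N of friction.
- tray_top: Topmost tray in the magazine, grey plastic, 120 (x) x 84 (y) x 26 (z) mm, 0.08 to 0.17 kg, same either way round, long axis along the magazine's x; origin under its centre. Floor 3, end walls 4, side walls 3 mm thick. A rib 10 mm thick, as high as the rim, runs along x between two compartments 34 mm wide, 23 mm deep: pinch it at its middle from above, fingers closing along y.
- tray_next: The second tray, the same as the top tray, directly under it. Origin at the centre of its underside.
- tray_last: The third tray, the same, under the second and resting on the platform. Origin at the centre of its underside.
- cradle: The empty cradle: a fixed shallow black box on the bench, open above, 138 (x) x 102 (y) x 14 (z) mm, walls and floor 4 mm thick, inside 130 x 94 mm. Origin at the centre of its underside; the tray goes in with its long axis along the cradle's x, either way round. It lies to the left or right of the magazine; the tool tray lies on the other side.
- tool_tray: A fixed shallow black tray of the cradle's kind, 160 x 102 x 14 mm, occupied by a screwdriver and a wrench. Origin at the centre of its underside.
- screwdriver: Screwdriver 135 mm long lying in the tool tray, origin at its middle. A bystander; leave it alone.
- wrench: Steel wrench 130 mm long lying in the tool tray, origin at its middle. A bystander; leave it alone.
- glue_stick: Glue stick 36 mm in diameter, 102 mm tall, standing; origin under its centre. Lies on the bench as a bystander; leave it alone.
- scraper: Scraper 190 mm long along its x, 55 mm wide at the blade, 12 mm high; origin near the middle of its underside. Lies on the bench as a bystander; leave it alone.

How it is judged:
By the outcome, as a careful person would: the job done as asked, in the order asked, and still so for the second after the job is handed in, with the robot touching nothing.
It also fails if it takes over 54 s, if anything falls off the work surface, if the arm or the gripper's body presses on something with over 40 N, if the wrist force passes 120 N, or if a joint passes its speed limit or range.

## Robot

A 6-joint arm with a two-finger parallel gripper is mounted at the origin on the work surface. World frame = base frame: x ahead of the robot, y to its left, z up, the work surface at z = 0. Lengths are in m, angles in rad, forces in N, time in s.
With the tool pointing down it reaches from about 0.375 to 0.9 m from the base axis. Payload 3.1 kg.
Tool frame: the origin (TCP) lies midway between the tips of the shut fingers; the grasp point (between the pads) lies 19 mm behind it; z points along the fingers, y is the line along which they close (so a half turn about z gives the same grasp; the last joint's range is limited). The gripper opens to 85 mm and grips with 20 to 120 N. Pads are 22 mm wide; open, the fingers measure 114 mm over their backs; the gripper's body (76 mm by 85 mm) begins 54 mm behind the grasp point. The pads swing forward as they close: fully open they stand 13 mm farther back than shut.
Start: joints at [-0.178, 0.527, 1.433, -0, 1.181, -0.178], TCP at [0.625, 0, 0.231] pointing down, gripper open.
Joint ranges: [-3.08, 3.08], [-0.75, 2.2], [0.22, 2.44], [-1.43, 4.57], [0, 2.65], [-2.85, 2.85]. Speed limits (rad/s): [2.79, 2.79, 3.14, 3.14, 3.14, 3.14].

## Interface

Orientations are given as a 3x3 rotation matrix whose columns are the frame's x, y, z axes.
In Python, from plant import robot, camrig gives the robot as it stands (robot), with the cameras (camrig).
- The arm moves only by the tool move_tool, called after "Emit:" by a JSON object that holds its "fn" and its "kwargs", one argument or row to a line. Schema: {"type":"object","properties":{"segments":{"type":"array","items":{"type":"object","properties":{"d":{"type":"array","items":{"type":"number"},"minItems":3,"maxItems":3},"turn_vec":{"type":"array","items":{"type":"number"},"minItems":3,"maxItems":3}},"additionalProperties":false},"minItems":1,"maxItems":20},"finger_gap":{"type":"number"},"only":{"type":"string"},"quiet":{"type":"boolean"},"lines":{"type":"string"}},"required":["segments"],"additionalProperties":false}. segments is a list of rows, 1 to 20 of them, each an object with the fields d (a list: dx, dy, dz in shares of 0.75 m (1.0 is 0.75 m)), turn_vec (a list: a rotation vector rx, ry, rz in shares of pi rad (1.0 is pi rad)); a field left out counts as zero; each row is the pose to reach, as a shift and turn from the pose commanded when the call began, along the tool's axes at that moment; what a row does not reach only later rows make up. A row lasts 1/8 s, in which the tool goes at most 0.0625 m and 0.188 rad, less where a joint would pass 70% of its speed; a pose out of reach is approached as far as the arm can. finger_gap is the finger opening in m, set as the call begins (left out keeps the last). The fingers move at their own pace and stop on an object; the grip force is fixed at half the most. Time passes only in rows, so rows that do not move let the fingers close. The tool returns the time, the measured TCP pose, the force, the opening and the grip force at its end. only (a regular expression) keeps the lines of the reply that match it, lines (a string "A,B") keeps lines A to B, and quiet returns only ok. Shift and turn numbers lie between -1 and 1, and a call with a number outside is refused. Input that does not fit is refused with a message, and nothing moves.
- robot.sense(): the state, without advancing time (a new reading comes with each control period).
- camrig.get_image(name): name is "scene" or "side" or "wrist"; returns the picture (480x640x3 uint8, red, green, blue); there is no depth.
- camrig.camera_model(name): a dict with "fx", "fy", "cx", "cy" (pixels), "world_to_cam" (4x4, takes a point from world to camera coordinates). Camera axes: x right, y down, z forward; pixel columns grow to the right and rows downward; lengths in m; the calibration is good to about 2 mm. A picture is of the moment at which its call begins: read the wrist's pose just before it. camera_model takes no time and is no camera call; for the wrist camera it gives the pose at the moment of the call.
- robot.job_done(): hands the job in; it is judged then, once.
The state is a dict: "time_s": time; "qpos": joint angles; "joint_vel": joint speeds; "joint_efforts": joint torques, N m; "eef_pos": TCP position; "tcp_rot": TCP orientation; "contact_force": force on the tool from outside, world axes, zero at the start; "moment": the same for the moment, N m; "width": finger opening in m; "grasp_force": force on a finger pad.
Only numpy, scipy, OpenCV 4.12 (cv2) and the standard library are available. Lean on these libraries where they do the work, as an engineer would, in place of code of your own. Each camera call takes 0.05 s, during which the arm holds its last target. There are 200 camera calls.

## Working session

There is one attempt and no reset: what is moved stays moved. The work goes in short steps, Python scripts to look and compute and a tool call to move; the robot and the scene stay as the last step left them, time stands still between calls to the robot, and variables do not carry over. Pictures are saved under pics/ and viewed, at most 11 in all, crops included, and the job is handed in when it is done.

```bash
ls; cat > h.py <<'E'
import numpy as np, cv2
from plant import robot, camrig
def snap(n,f):
    m=camrig.camera_model(n); im=camrig.get_image(n)
    cv2.imwrite(f'pics/{f}.png',im[:,:,::-1]); np.savez(f'pics/{f}.npz',**{k:np.array(v) for k,v in m.items()}); return m
def load(f): return np.load(f'pics/{f}.npz')
def P(m):
    K=np.array([[m['fx'],0,m['cx']],[0,m['fy'],m['cy']],[0,0,1.]]); return K@np.array(m['world_to_cam'])[:3]
def tri(obs):
    A=[]
    for m,(u,v) in obs:
        p=P(m); A+= [u*p[2]-p[0], v*p[2]-p[1]]
        A[-1]/=1; 
    A=np.array(A); A/=np.linalg.norm(A[:,:3],axis=1)[:,None]
    x=np.linalg.lstsq(A[:,:3],-A[:,3],rcond=None)[0]; return x
def proj(m,X):
    q=P(m)@np.append(X,1); return q[:2]/q[2]
def onz(m,uv,z):
    p=P(m); A=np.array([uv[0]*p[2]-p[0],uv[1]*p[2]-p[1]]); b=-A[:,3]-A[:,2]*z
    return np.append(np.linalg.solve(A[:,:2],b),z)
E
mkdir -p pics; python3 - <<'E'
from h import *
for n in ["scene","side","wrist"]:
    m=snap(n,n); w=np.array(m['world_to_cam']); print(n,m['fx'],-w[:3,:3].T@w[:3,3],w[2,:3])
s=robot.sense(); print(s['time_s'],s['eef_pos'],s['tcp_rot'],s['contact_force'],s['width'])
E
```

```text
pics
plant.py
scene 458.7073933578688 [ 1.0221478  -0.1159269   0.76605564] [-0.59728042  0.16131945 -0.78564123]
side 440.33685371755894 [ 0.04761501 -0.449138    0.78023418] [ 0.51046585  0.49528773 -0.70293292]
wrist 405.4629214051682 [0.62535245 0.068694   0.37183809] [-0.002082   -0.27128886 -0.96249572]
0.15 [6.24455337e-01 1.42150454e-04 2.30545207e-01] [[-2.47994771e-05  9.99998626e-01 -1.65737142e-03]
 [ 9.99999955e-01  2.52927294e-05  2.97590903e-04]
 [ 2.97632414e-04 -1.65736397e-03 -9.99998582e-01]] [0.18443435 0.49798857 0.04888759] 0.0853761000387427
```

View pics/scene.png

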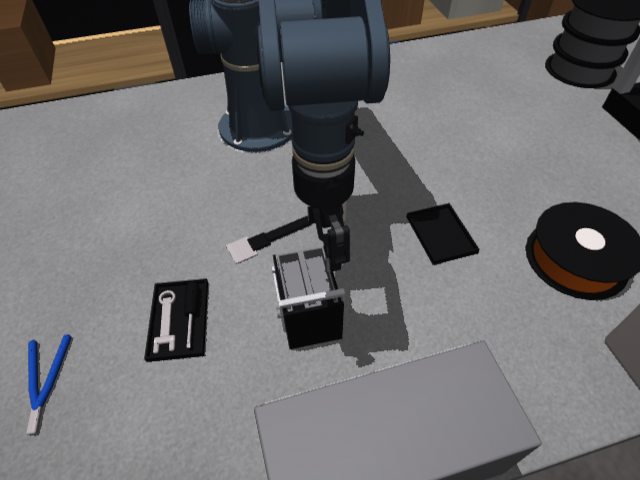

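View pics/side.png

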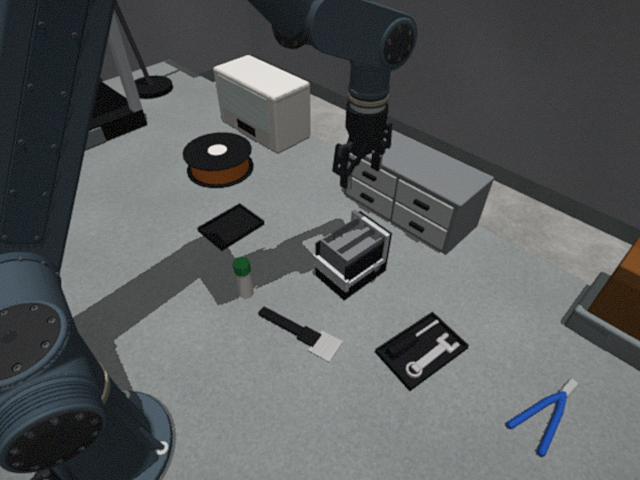

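```bash
python3 - <<'E'
from h import *
a=cv2.imread('pics/scene.png');b=cv2.imread('pics/side.png')
f=lambda im,x,y,w,h,s:cv2.resize(im[y:y+h,x:x+w],None,fx=s,fy=s,interpolation=cv2.INTER_CUBIC)
cv2.imwrite('pics/mag.png',np.hstack([f(a,268,240,80,120,5),f(b,312,200,80,120,5)]))
cv2.imwrite('pics/cra.png',np.hstack([f(a,400,195,80,75,5),f(b,190,195,80,75,5)]))
E
```

```text
(no output)
```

View pics/mag.png

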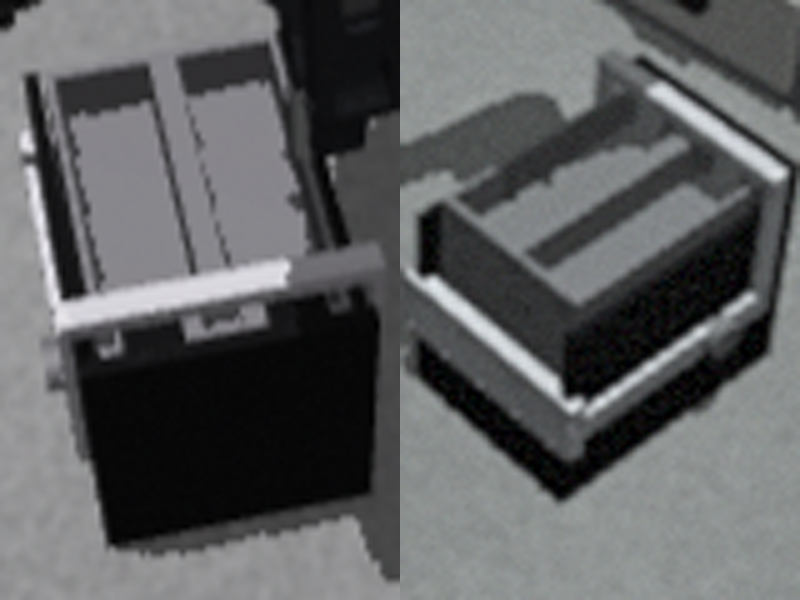

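View pics/cra.png

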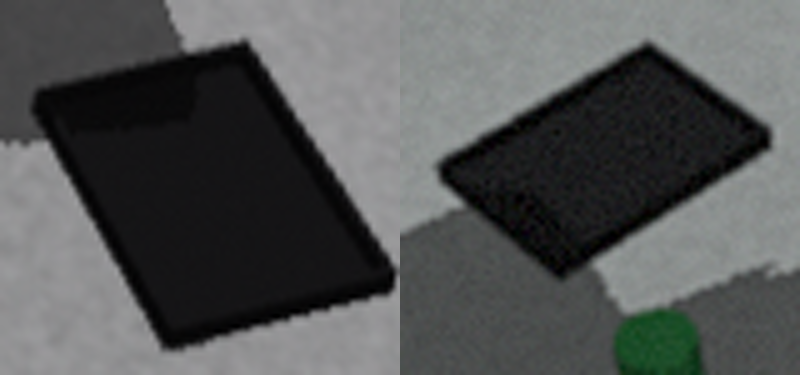

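View pics/wrist.png

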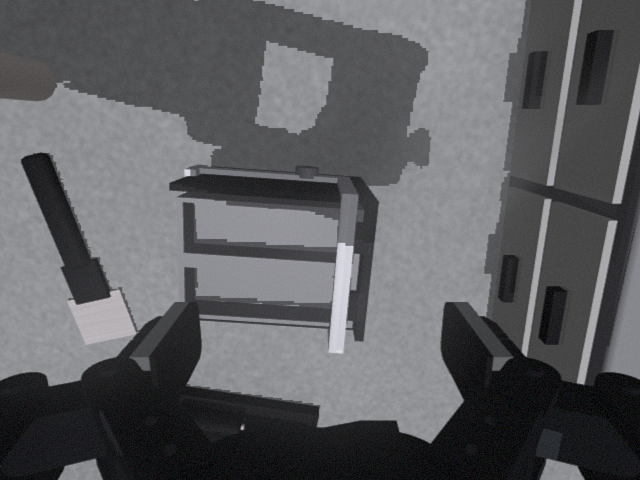

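```bash
python3 - <<'E'
from h import *
a=cv2.imread('pics/wrist.png')
cv2.imwrite('pics/wm.png',cv2.resize(a[155:365,165:385],None,fx=2.8,fy=2.8,interpolation=cv2.INTER_CUBIC))
from h import load
S,D,W=load('scene'),load('side'),load('wrist')
# cradle corners top z=.014 : scene order FR(-x,-y),(-x,+y),(+x,+y),(+x,-y)
sc=[(400+x/5,195+y/5) for x,y in [(35,97),(248,42),(394,272),(168,335)]]
si=[(190+x/5,195+y/5) for x,y in [(160,263),(40,165),(250,43),(370,130)]]
p=[]
for a,b in zip(sc,si):
    t=tri([(S,a),(D,b)]); p.append(t); print(t, onz(S,a,.014)[:2], onz(D,b,.014)[:2])
p=np.array(p); print(p.mean(0)); 
print([np.linalg.norm(p[i]-p[(i+1)%4]) for i in range(4)], [np.degrees(np.arctan2(*(p[i]-p[j])[[1,0]])) for i,j in [(3,0),(2,1)]])
E
```

```text
[0.42046852 0.24997516 0.0118005 ] [0.42217244 0.24898239] [0.41939947 0.24788103]
[0.41919577 0.35206329 0.01242553] [0.41929123 0.35282309] [0.41831669 0.348232  ]
[0.55490255 0.35170432 0.01305554] [0.55509294 0.35183014] [0.55417774 0.34985837]
[0.55590426 0.25111725 0.01181515] [0.5576522  0.24935593] [0.55452226 0.24996594]
[0.48761778 0.30121501 0.01227418]
[np.float64(0.10209797832872163), np.float64(0.13570872154733607), np.float64(0.10059970394905629), np.float64(0.13544055439033326)] [np.float64(0.48315034787713196), np.float64(-0.15155563033111005)]
```

View pics/wm.png

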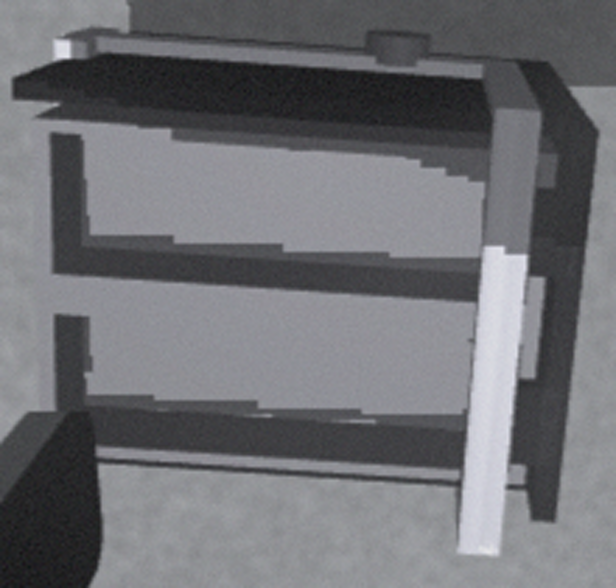

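```bash
cat > fit.py <<'E'
from h import *
from scipy.optimize import least_squares
S,D,W=load('scene'),load('side'),load('wrist')
w=lambda x,y:(165+x/2.8,155+y/2.8); s=lambda x,y:(268+x/5,240+y/5); d=lambda x,y:(312+(x-400)/5,200+y/5)
n=None
obs=[(W,w(50,132),-56,39,1),(W,w(53,272),-56,5,1),(W,w(53,315),-56,-5,1),
(W,w(475,300),n,5,1),(W,w(95,447),n,-39,1),(W,w(465,467),n,-39,1),
(D,d(570,303),-60,-42,1),(D,d(445,199),-60,42,1),(D,d(560,497),-68,-49,0),(D,d(770,350),68,-49,0),
(S,s(105,545),68,-49,0),(S,s(370,492),68,49,0),(S,s(152,65),-56,-5,1),(S,s(175,60),-56,5,1)]
k=sum(o[2] is None for o in obs)
def res(p,full=0):
    c,sn=np.cos(p[2]),np.sin(p[2]); i=4; r=[]
    for m,uv,x,y,t in obs:
        if x is None: x=p[i]*1000; i+=1
        X=[p[0]+(c*x-sn*y)/1000,p[1]+(sn*x+c*y)/1000,p[3]*t]
        r.append(proj(m,X)-uv)
    return np.array(r) if full else np.ravel(r)
for skip in ['all']:
    f=least_squares(res,[.6,0,0,.118,.03,-.04,.03],loss='soft_l1'); p=f.x
    print(p[:4],np.degrees(p[2])); print(np.round(res(p,1),1))
E
python3 fit.py
```

```text
[ 0.59010588 -0.02204435 -0.06790139  0.11773248] -3.8904632161969928
[[-0.4 -0.4]
 [-0.2  0.4]
 [ 0.2 -0.7]
 [-0.   0.1]
 [ 0.  -0.5]
 [-0.   0.5]
 [ 1.5  0.5]
 [-0.6 -0.3]
 [ 0.5  1.2]
 [-0.   0.5]
 [ 0.7  1.2]
 [ 0.4  0.9]
 [-0.9  0.1]
 [ 0.   0.1]]
```

```bash
cat >> fit.py <<'E'
print('gate')
c,sn=np.cos(p[2]),np.sin(p[2])
def planex(m,uv,xl):
    f=least_squares(lambda q:proj(m,[p[0]+c*xl-sn*q[0],p[1]+sn*xl+c*q[0],q[1]])-uv,[0,.1]); return np.round(f.x*1000,1)
for uv in [(450,315),(500,355),(550,398)]: print('sill front edge',planex(D,d(*uv),-.071))
for uv in [(450,293),(500,335),(550,378)]: print('sill back edge',planex(D,d(*uv),-.062))
for uv in [(660,103),(710,137),(760,173)]: print('bar -x edge side',planex(D,d(*uv),.044))
for uv in [(100,296),(200,278),(330,255)]: print('bar -x edge scene',planex(S,s(*uv),.044))
for uv in [(100,320),(200,302),(280,288)]: print('bar +x edge scene',planex(S,s(*uv),.054))
for uv in [(458,550),(483,245)]: print('bar -x edge wrist',planex(W,w(*uv),.044))
for uv in [(500,555),(527,255)]: print('bar +x edge wrist',planex(W,w(*uv),.054))
def loc(X): 
    v=np.array(X)-[p[0],p[1],0]; return np.round(1000*np.array([c*v[0]+sn*v[1],-sn*v[0]+c*v[1],v[2]]),1)
print(loc(tri([(W,w(458,550)),(S,s(60,308))])),loc(tri([(W,w(500,555)),(S,s(60,330))])))
E
python3 fit.py | sed -n '/gate/,$p'
python3 - <<'E'
from h import *
s=robot.sense(); e=s['eef_pos'];R=np.array(s['tcp_rot'])
t=np.array([.590,-.022,.2]); print(e,R.T@(t-e))
E
```

```text
gate
sill front edge [23.7 66. ]
sill front edge [-8.8 67.2]
sill front edge [-40.2  66.4]
sill back edge [33.9 65.7]
sill back edge [ 1.  65.3]
sill back edge [-30.8  64.3]
bar -x edge side [ 14.2 130. ]
bar -x edge side [-16.2 130.7]
bar -x edge side [-45.7 130.3]
bar -x edge scene [-38.7 132.9]
bar -x edge scene [ -5.9 132.1]
bar -x edge scene [ 37.5 130.8]
bar +x edge scene [-40.4 134.9]
bar +x edge scene [ -7.8 134. ]
bar +x edge scene [ 18.5 133. ]
bar -x edge wrist [-57.1 125.4]
bar -x edge wrist [ 21.  125.6]
bar +x edge wrist [-55.5 129.1]
bar +x edge wrist [ 19.7 126.9]
[ 44.1 -52.6 131.7] [ 53.6 -53.3 132.8]
[6.24455337e-01 1.42150454e-04 2.30545207e-01] [-0.02215039 -0.03440523  0.03059568]
```

Units first: shifts go in shares of 0.75 m and turns go in shares of pi rad. So 0.071 m is 0.0947, -0.035 m is -0.0467, -1.503 rad is -0.4784.

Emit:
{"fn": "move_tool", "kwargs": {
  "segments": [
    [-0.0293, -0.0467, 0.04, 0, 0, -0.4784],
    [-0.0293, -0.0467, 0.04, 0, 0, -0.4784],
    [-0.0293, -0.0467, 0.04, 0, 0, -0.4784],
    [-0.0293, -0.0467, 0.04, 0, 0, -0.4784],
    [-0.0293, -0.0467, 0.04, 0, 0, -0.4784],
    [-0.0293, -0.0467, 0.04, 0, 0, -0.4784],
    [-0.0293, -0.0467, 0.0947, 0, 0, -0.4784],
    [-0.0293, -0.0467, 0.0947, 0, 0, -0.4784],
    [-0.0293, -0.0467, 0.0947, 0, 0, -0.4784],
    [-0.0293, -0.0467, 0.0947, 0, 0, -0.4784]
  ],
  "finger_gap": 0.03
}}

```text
refused: segments[0]: [-0.0293, -0.0467, 0.04, 0, 0, -0.4784] is not of type 'object' (schema: type "object"). Nothing was moved.
```

The error is about the shape of the input: a list of objects, one for each row. Fixing that and sending the same move.

Emit:
{"fn": "move_tool", "kwargs": {
  "segments": [
    {"d":[-0.0293, -0.0467, 0.04], "turn_vec":[0, 0, -0.4784]},
    {"d":[-0.0293, -0.0467, 0.04], "turn_vec":[0, 0, -0.4784]},
    {"d":[-0.0293, -0.0467, 0.04], "turn_vec":[0, 0, -0.4784]},
    {"d":[-0.0293, -0.0467, 0.04], "turn_vec":[0, 0, -0.4784]},
    {"d":[-0.0293, -0.0467, 0.04], "turn_vec":[0, 0, -0.4784]},
    {"d":[-0.0293, -0.0467, 0.04], "turn_vec":[0, 0, -0.4784]},
    {"d":[-0.0293, -0.0467, 0.0947], "turn_vec":[0, 0, -0.4784]},
    {"d":[-0.0293, -0.0467, 0.0947], "turn_vec":[0, 0, -0.4784]},
    {"d":[-0.0293, -0.0467, 0.0947], "turn_vec":[0, 0, -0.4784]},
    {"d":[-0.0293, -0.0467, 0.0947], "turn_vec":[0, 0, -0.4784]}
  ],
  "finger_gap": 0.03
}}

```text
time_s: 1.4
eef_pos: [0.5903, -0.022, 0.1606]
tcp_rot: [[-0.998, 0.07, 0.001], [0.07, 0.998, -0.0], [-0.001, -0.0, -1.0]]
contact_force: [0.1, -0.2, 0.6]
width: 0.0305
grasp_force: 0.0
```

```bash
python3 - <<'E'
from h import *
m=snap('wrist','w2'); s=robot.sense(); print(s['eef_pos'],s['tcp_rot'],s['contact_force'],s['qpos'])
E
```

```text
[ 0.59036242 -0.02203304  0.16078594] [[-9.97558254e-01  6.98314021e-02  1.05120705e-03]
 [ 6.98312151e-02  9.97558798e-01 -2.13608125e-04]
 [-1.06355740e-03 -1.39679483e-04 -9.99999425e-01]] [0.33526257 0.03052241 0.36123171] [-2.26330805e-01  5.69378521e-01  1.58841616e+00  3.33337875e-05
  9.82725644e-01 -1.72725740e+00]
```

View pics/w2.png

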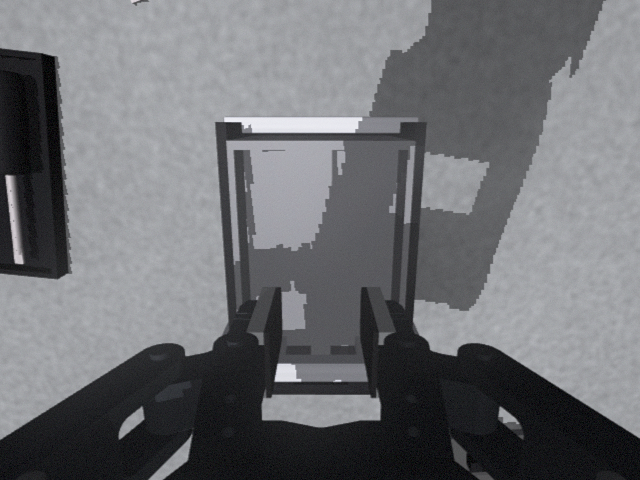

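The magazine's pose fits in all three views (rim 118 mm, rib centred at column 321 between the fingers, whose pads stand at 264/378; sill at top, crossbar at the bottom). I'll lower onto the rib and close.

In the tool's units: 0.062 m is 0.0827, 0.055 m is 0.0733.

Emit:
{"fn": "move_tool", "kwargs": {
  "segments": [
    {"d":[0, 0, 0.0333]},
    {"d":[0, 0, 0.06]},
    {"d":[0, 0, 0.0733]},
    {"d":[0, 0, 0.0827]},
    {"d":[0, 0, 0.0827]}
  ]
}}

```text
time_s: 2.08
eef_pos: [0.5901, -0.022, 0.0983]
tcp_rot: [[-0.998, 0.068, -0.0], [0.068, 0.998, 0.0], [0.0, 0.0, -1.0]]
contact_force: [0.7, -0.6, -0.4]
width: 0.03
grasp_force: 0.0
```

Emit:
{"fn": "move_tool", "kwargs": {
  "segments": [
    {},
    {},
    {},
    {}
  ],
  "finger_gap": 0.0
}}

```text
time_s: 2.58
eef_pos: [0.5904, -0.0222, 0.099]
tcp_rot: [[-0.998, 0.068, 0.001], [0.068, 0.998, -0.0], [-0.001, -0.0, -1.0]]
contact_force: [-0.7, -0.4, 5.7]
width: 0.0084
grasp_force: 61.2
```

In the tool's units: 0.02 m is 0.0267, 0.018 m is 0.024.

Emit:
{"fn": "move_tool", "kwargs": {
  "segments": [
    {"d":[0, 0, 0.004]},
    {"d":[0, 0, 0.0093]},
    {"d":[0, 0, 0.0147]},
    {"d":[0, 0, 0.02]},
    {"d":[0, 0, 0.024]},
    {"d":[0, 0, 0.0267]},
    {"d":[0, 0, 0.0267]}
  ]
}}

```text
time_s: 3.45
eef_pos: [0.5905, -0.0222, 0.0792]
tcp_rot: [[-0.998, 0.068, 0.001], [0.068, 0.998, -0.0], [-0.001, -0.0, -1.0]]
contact_force: [-1.7, -1.2, 7.4]
width: 0.0087
grasp_force: 61.6
```

In the tool's units: 0.005 m is 0.0067, 0.004 m is 0.0053.

Emit:
{"fn": "move_tool", "kwargs": {
  "segments": [
    {"d":[0.0013, 0, 0]},
    {"d":[0.0027, 0, 0]},
    {"d":[0.004, 0, 0]},
    {"d":[0.0053, 0, 0]},
    {"d":[0.0067, 0, 0]},
    {"d":[0.0067, 0, 0]}
  ]
}}

```text
time_s: 4.2
eef_pos: [0.5901, -0.0222, 0.0806]
tcp_rot: [[-0.998, 0.069, 0.012], [0.069, 0.998, -0.001], [-0.012, -0.001, -1.0]]
contact_force: [6.0, 1.4, 7.5]
width: 0.0083
grasp_force: 61.6
```

In the tool's units: 0.004 m is 0.0053, 0.003 m is 0.004.

Emit:
{"fn": "move_tool", "kwargs": {
  "segments": [
    {"d":[0.0013, 0, 0]},
    {"d":[0.0027, 0, 0]},
    {"d":[0.004, 0, 0]},
    {"d":[0.0053, 0, 0]},
    {"d":[0.0053, 0, 0]}
  ]
}}

```text
time_s: 4.82
eef_pos: [0.5869, -0.0223, 0.0808]
tcp_rot: [[-0.998, 0.068, 0.013], [0.068, 0.998, -0.002], [-0.013, -0.001, -1.0]]
contact_force: [5.8, -0.7, 8.2]
width: 0.0084
grasp_force: 61.6
```

In the tool's units: 0.006 m is 0.008, 0.0045 m is 0.006.

Emit:
{"fn": "move_tool", "kwargs": {
  "segments": [
    {"d":[0.002, 0, 0]},
    {"d":[0.004, 0, 0]},
    {"d":[0.006, 0, 0]},
    {"d":[0.008, 0, 0]},
    {"d":[0.008, 0, 0]}
  ]
}}

```text
time_s: 5.45
eef_pos: [0.5809, -0.0221, 0.0808]
tcp_rot: [[-0.998, 0.068, 0.013], [0.068, 0.998, -0.003], [-0.014, -0.002, -1.0]]
contact_force: [5.5, 0.3, 7.3]
width: 0.0085
grasp_force: 61.6
```

Emit:
{"fn": "move_tool", "kwargs": {
  "segments": [
    {"d":[0.004, 0, 0]},
    {"d":[0.008, 0, 0]},
    {"d":[0.012, 0, 0]},
    {"d":[0.016, 0, 0]},
    {"d":[0.02, 0, 0]},
    {"d":[0.024, 0, 0]},
    {"d":[0.0267, 0, 0]},
    {"d":[0.0267, 0, 0]}
  ]
}}

```text
time_s: 6.45
eef_pos: [0.5611, -0.0208, 0.0808]
tcp_rot: [[-0.998, 0.068, 0.014], [0.068, 0.998, -0.003], [-0.014, -0.002, -1.0]]
contact_force: [5.3, -0.2, 8.3]
width: 0.0086
grasp_force: 61.6
```

```bash
python3 - <<'E'
from h import *
snap('side','side2');snap('scene','scene2')
a=cv2.imread('pics/side2.png');b=cv2.imread('pics/scene2.png')
cv2.imwrite('pics/d1.png',np.hstack([cv2.resize(i[y:y+120,x:x+100],None,fx=4,fy=4,interpolation=cv2.INTER_CUBIC) for i,x,y in [(a,295,200),(b,258,230)]]))
E
```

```text
(no output)
```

View pics/d1.png

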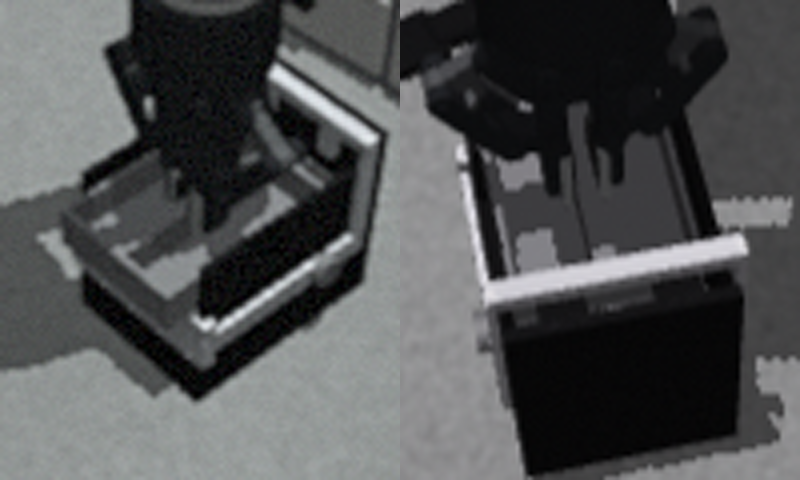

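The tray's front stands about 30 mm out over the sill (side crop, corner at 65,225 → 185,310) and its far end is clear of the crossbar. I'll lift it straight up.

In the tool's units: -0.1 m is -0.1333, -0.09 m is -0.12.

Emit:
{"fn": "move_tool", "kwargs": {
  "segments": [
    {"d":[0, 0, -0.0053]},
    {"d":[0, 0, -0.0107]},
    {"d":[0, 0, -0.016]},
    {"d":[0, 0, -0.0213]},
    {"d":[0, 0, -0.0267]},
    {"d":[0, 0, -0.0333]},
    {"d":[0, 0, -0.04]},
    {"d":[0, 0, -0.0467]},
    {"d":[0, 0, -0.0533]},
    {"d":[0, 0, -0.0667]},
    {"d":[0, 0, -0.08]},
    {"d":[0, 0, -0.1]},
    {"d":[0, 0, -0.12]},
    {"d":[0, 0, -0.1333]},
    {"d":[0, 0, -0.1333]}
  ]
}}

```text
time_s: 8.43
eef_pos: [0.5556, -0.0197, 0.1795]
tcp_rot: [[-0.998, 0.068, 0.002], [0.068, 0.998, -0.001], [-0.002, -0.0, -1.0]]
contact_force: [0.1, -0.3, -0.9]
width: 0.0085
grasp_force: 60.4
```

```bash
python3 - <<'E'
from h import *
snap('side','side3');snap('scene','scene3')
a=cv2.imread('pics/side3.png');b=cv2.imread('pics/scene3.png')
cv2.imwrite('pics/d2.png',np.hstack([cv2.resize(i[y:y+150,x:x+100],None,fx=4,fy=4,interpolation=cv2.INTER_CUBIC) for i,x,y in [(a,295,170),(b,258,210)]]))
D=load('side')
g=onz(D,(243,297),0); print('glue base',g)
s=robot.sense(); e=np.array(s['eef_pos']);R=np.array(s['tcp_rot']); print(e,s['contact_force'])
print(np.array([[-1+.0023,.0679,0],[.0679,.9977,0],[0,0,-1]]).T@(np.array([.4875,.301,e[2]])-e))
E
```

```text
glue base [0.36634957 0.10124802 0.        ]
[ 0.55478083 -0.01952696  0.1782754 ] [-0.24703059  0.48958467 -1.53007128]
[0.08888986 0.31522138 0.        ]
```

View pics/d2.png

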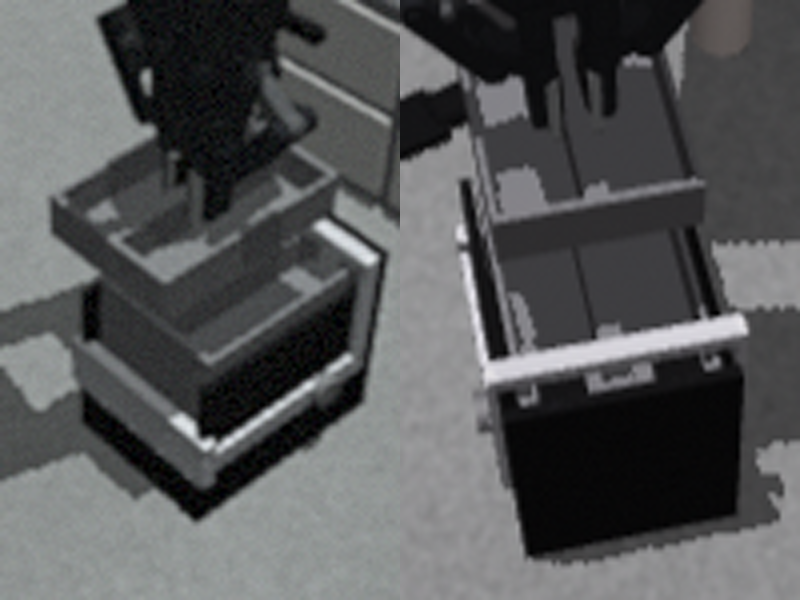

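The next tray has risen into the lips (side crop rim corner at 205,360), and the held tray is level and free. Moving over the cradle, clear of the glue stick at (0.37, 0.10).

In the tool's units: 0.315 m is 0.42, 0.3 m is 0.4, -0.068 rad is -0.0216.

Emit:
{"fn": "move_tool", "kwargs": {
  "segments": [
    {"d":[0.0053, 0.02, 0]},
    {"d":[0.016, 0.06, 0], "turn_vec":[0, 0, -0.0032]},
    {"d":[0.0307, 0.1067, 0], "turn_vec":[0, 0, -0.0064]},
    {"d":[0.0453, 0.16, 0], "turn_vec":[0, 0, -0.0095]},
    {"d":[0.06, 0.2133, 0], "turn_vec":[0, 0, -0.0127]},
    {"d":[0.0747, 0.2667, 0], "turn_vec":[0, 0, -0.0159]},
    {"d":[0.0893, 0.32, 0], "turn_vec":[0, 0, -0.0191]},
    {"d":[0.1027, 0.3667, 0], "turn_vec":[0, 0, -0.0216]},
    {"d":[0.1133, 0.4, 0], "turn_vec":[0, 0, -0.0216]},
    {"d":[0.1187, 0.42, 0], "turn_vec":[0, 0, -0.0216]},
    {"d":[0.1187, 0.42, 0], "turn_vec":[0, 0, -0.0216]},
    {"d":[0.1187, 0.42, 0], "turn_vec":[0, 0, -0.0216]}
  ]
}}

```text
time_s: 10.02
eef_pos: [0.4876, 0.3, 0.1781]
tcp_rot: [[-1.0, 0.0, -0.001], [0.0, 1.0, -0.001], [0.001, -0.001, -1.0]]
contact_force: [0.2, -0.3, -1.2]
width: 0.0085
grasp_force: 60.4
```

Emit:
{"fn": "move_tool", "kwargs": {
  "segments": [
    {"d":[0, 0, 0.04]},
    {"d":[0, 0, 0.08]},
    {"d":[0, 0, 0.12]},
    {"d":[0, 0, 0.1467]},
    {"d":[0, 0, 0.1667]},
    {"d":[0, 0, 0.18]},
    {"d":[0, 0, 0.18]}
  ]
}}

```text
time_s: 10.9
eef_pos: [0.4875, 0.3004, 0.0429]
tcp_rot: [[-1.0, 0.0, -0.001], [0.0, 1.0, -0.0], [0.001, -0.0, -1.0]]
contact_force: [-0.8, 0.3, -1.4]
width: 0.0084
grasp_force: 60.3
```

```bash
python3 - <<'E'
from h import *
snap('side','side4');snap('scene','scene4')
a=cv2.imread('pics/side4.png');b=cv2.imread('pics/scene4.png')
cv2.imwrite('pics/d3.png',np.hstack([cv2.resize(i[y:y+110,x:x+100],None,fx=4,fy=4,interpolation=cv2.INTER_CUBIC) for i,x,y in [(a,180,150),(b,390,170)]]))
E
```

```text
(no output)
```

View pics/d3.png

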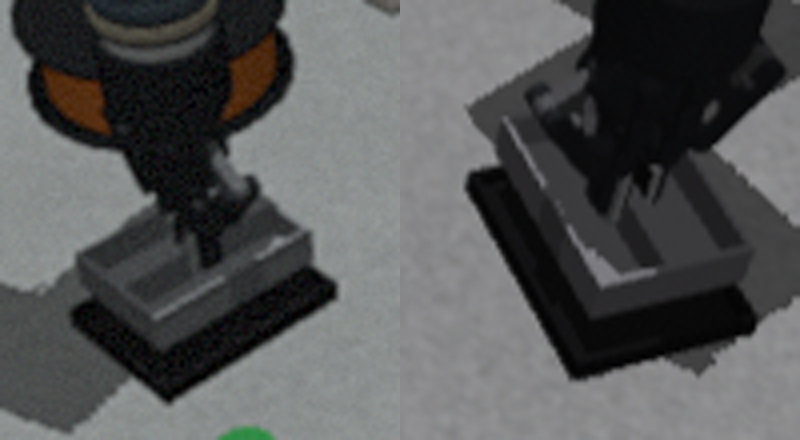

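```bash
python3 - <<'E'
from h import *
S,D=load('scene4'),load('side4')
z=.0630
si=lambda x,y:(180+x/4,150+y/4); sc=lambda x,y:(390+(x-400)/4,170+y/4)
for n,m,uv in [('F-y',D,si(155,320)),('F+y',D,si(78,253)),('B-y',D,si(313,236)),('B-y',S,sc(597,288)),('B+y',S,sc(751,250)),('F-y',S,sc(502,118))]: print(n,onz(m,uv,z))
for n,uv in [('B-y bottom',sc(592,319)),('B+y bot',sc(745,283))]: print(n,onz(S,uv,z-.026))
print('B-y tri',tri([(D,si(313,236)),(S,sc(597,288))]),'F-y tri',tri([(D,si(155,320)),(S,sc(502,118))]))
E
```

```text
F-y [0.42540086 0.25661577 0.063     ]
F+y [0.42791   0.3397617 0.063    ]
B-y [0.54099558 0.24983704 0.063     ]
B-y [0.54678779 0.25674432 0.063     ]
B+y [0.54684692 0.33992463 0.063     ]
F-y [0.42733074 0.2589187  0.063     ]
B-y bottom [0.54661928 0.25952427 0.037     ]
B+y bot [0.54796068 0.34336288 0.037     ]
B-y tri [0.54469151 0.25726389 0.05803862] F-y tri [0.42635348 0.2591639  0.06128026]
```

In the tool's units: 0.03 m is 0.04, 0.028 m is 0.0373.

Emit:
{"fn": "move_tool", "kwargs": {
  "segments": [
    {"d":[0, 0.0013, 0.0107]},
    {"d":[0, 0.0013, 0.0213]},
    {"d":[0, 0.0013, 0.0293]},
    {"d":[0, 0.0013, 0.0347]},
    {"d":[0, 0.0013, 0.0373]},
    {"d":[0, 0.0013, 0.04]},
    {"d":[0, 0.0013, 0.04]}
  ]
}}

```text
time_s: 11.88
eef_pos: [0.4876, 0.3017, 0.0133]
tcp_rot: [[-1.0, -0.0, -0.0], [-0.0, 1.0, -0.0], [0.0, -0.0, -1.0]]
contact_force: [0.5, -0.1, -0.9]
width: 0.0083
grasp_force: 60.3
```

In the tool's units: 0.002 m is 0.0027, 0.001 m is 0.0013.

Emit:
{"fn": "move_tool", "kwargs": {
  "segments": [
    {"d":[0, 0, 0.0013]},
    {"d":[0, 0, 0.0027]},
    {"d":[0, 0, 0.0027]}
  ]
}}

```text
time_s: 12.25
eef_pos: [0.4876, 0.3017, 0.0113]
tcp_rot: [[-1.0, -0.0, 0.0], [-0.0, 1.0, 0.0], [-0.0, 0.0, -1.0]]
contact_force: [-0.8, 0.4, -1.5]
width: 0.0089
grasp_force: 60.3
```

Emit:
{"fn": "move_tool", "kwargs": {
  "segments": [
    {"d":[0, 0, 0.0013]},
    {"d":[0, 0, 0.0027]},
    {"d":[0, 0, 0.0027]}
  ]
}}

```text
time_s: 12.62
eef_pos: [0.4876, 0.3017, 0.011]
tcp_rot: [[-1.0, -0.0, 0.001], [-0.0, 1.0, 0.0], [-0.001, 0.0, -1.0]]
contact_force: [-2.6, -1.5, 10.0]
width: 0.0083
grasp_force: 62.0
```

In the tool's units: -0.001 m is -0.0013.

Emit:
{"fn": "move_tool", "kwargs": {
  "segments": [
    {"d":[0, 0, -0.0013]},
    {"d":[0, 0, -0.0013]},
    {"d":[0, 0, -0.0013]},
    {"d":[0, 0, -0.0013]},
    {"d":[0, 0, -0.0013]}
  ],
  "finger_gap": 0.028
}}

```text
time_s: 13.25
eef_pos: [0.4876, 0.3017, 0.0102]
tcp_rot: [[-1.0, -0.0, -0.0], [-0.0, 1.0, -0.0], [0.0, -0.0, -1.0]]
contact_force: [-0.1, -0.1, 0.9]
width: 0.0281
grasp_force: 0.0
```

Emit:
{"fn": "move_tool", "kwargs": {
  "segments": [
    {"d":[0, 0, -0.0133]},
    {"d":[0, 0, -0.04]},
    {"d":[0, 0, -0.08]},
    {"d":[0, 0, -0.1333]},
    {"d":[0, 0, -0.1867]},
    {"d":[0, 0, -0.2267]},
    {"d":[0, 0, -0.2533]},
    {"d":[0, 0, -0.2533]}
  ]
}}

```text
time_s: 14.25
eef_pos: [0.4886, 0.3022, 0.2026]
tcp_rot: [[-1.0, -0.0, 0.005], [-0.0, 1.0, 0.002], [-0.005, 0.002, -1.0]]
contact_force: [-1.0, -0.2, 0.4]
width: 0.0278
grasp_force: 0.0
```

```bash
python3 - <<'E'
from h import *
for n in ['scene','side','wrist']: snap(n,n+'5')
b,a,w=[cv2.imread(f'pics/{n}5.png') for n in ['scene','side','wrist']]
r=lambda i,s:cv2.resize(i,None,fx=s,fy=s,interpolation=cv2.INTER_CUBIC)
top=np.hstack([r(a[190:310,180:380],2),r(b[190:310,280:480],2)])
bot=np.hstack([r(w,.75)[:360],np.zeros((360,320,3),np.uint8)])
cv2.imwrite('pics/fin.png',np.vstack([top,bot]))
E
```

```text
(no output)
```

View pics/fin.png

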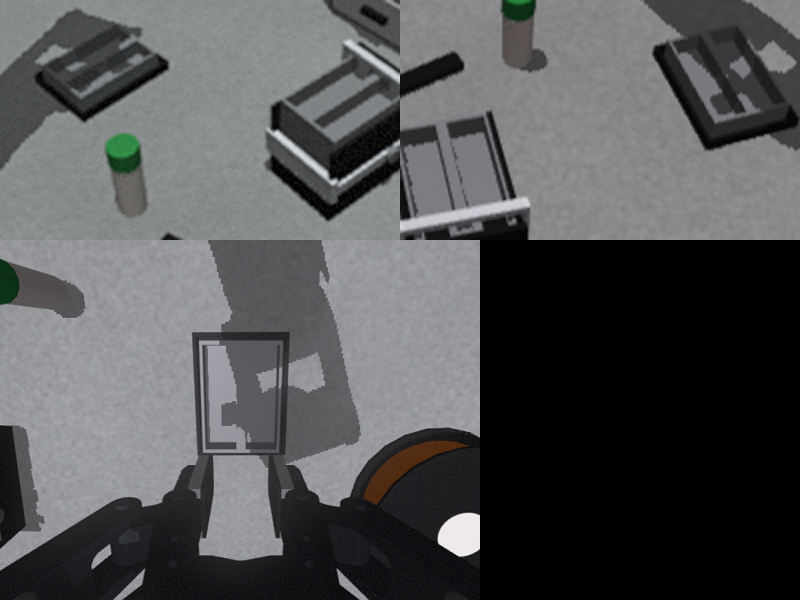

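The tray sits inside the cradle walls with an even margin on all sides (wrist view 193–290 × 333–455). The next tray is up under the lips, and the glue stick and scraper look undisturbed. Nothing touches the gripper, so I'm handing in.

```bash
python3 -c "
from plant import robot, camrig
print(robot.job_done())"
```

```text
the job is handed in; nothing more can be done
None
```

The top tray was drawn out under the catches and set down flat in the cradle, the next tray rose under the lips, and the job was handed in at about 14 s (no verdict was shown).

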